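Seat the lift crank and wind the router cutter up

TASK

Take the loose crank out of its wooden rest block, stand it in the crank hole of the router-lift plate and feel for the hidden slotted drive, turning the crank under light pressure until it drops fully home with its collar flat on the plate; never force the sprung drive down. Then wind the crank clockwise (seen from above) until the cutter is up at its stop, and let go, leaving the crank standing home in the plate. Leave the glue bottle, the white board offcut and the screw tray where they are.

Things in the scene. Friction and masses are not known exactly. Their poses are not given: they have to be found in the camera images.
- hub (a point): Centre of the loose crank's hub: a dark steel grip block 22 x 22 mm, 40 mm tall, on the turning axis. z up, x along the arm to the knob. The level arm (12 mm thick, 22 wide) lies 20 to 32 mm below this point; under it a round collar, 42 mm across, 25 tall, its flat underside 57 mm below this point. Crank about 0.3 kg; starts upright in the rest block, collar on the block's top.
- shank_foot (a point): Middle of the lower end of the crank's shank, 102 mm below hub, on the axis. Round shank 22.5 mm thick, 26 mm long from the collar's underside, ending in a flat tongue 20 mm wide (along the hub's x), 8 mm thick (along y) and 19 mm long, its last 1.5 mm stepped in to 18.5 x 6.8 mm. Axes as hub.
- knob (a point): Centre of the crank's upright black round knob, 22 mm across, 42 mm tall, 70 mm from the turning axis along the hub's x and 4 mm higher than hub. It spins freely on its pin, so it can be held fast while the crank is wound in a circle. Axes as hub.
- crank_rest: Wooden rest block fixed on the bench, 80 x 80 mm, 55 mm tall, with an upright 27 mm hole through its middle in which the crank stands. Origin: centre of its underside.
- crank_hole (a point): Centre of the mouth of the round 25 mm crank hole in the 10 mm aluminium plate of the router-lift unit, in the plate's upper face; z up, axes as unit. With the crank home, hub is 57 mm above this point; while the tongue only stands on the hidden drive's rim, 15 to 19 mm more.
- unit: Router-lift unit fixed on the bench, 300 (x) x 340 (y) mm, 140 mm tall, aluminium plate in its top. Origin: centre of its underside. Crank hole 55 mm to its +y, cutter opening (40 mm) 60 mm to its -y. The drive under the crank hole turns stiffly (0.2 Nm) and stays put; clockwise from above lifts the cutter 4 mm per rad, 4 to 5.4 rad from the start to a hard stop.
- drive_spring (a joint): How far the hidden drive is pushed down on its spring (m; 0 = up). It yields at about 3 N, then 3 N per mm; 7 mm (about 24 N) is forced. The drive has a slot 22.4 x 10 mm for the tongue, on the crank hole's axis, flat rim 27 mm below the plate's face, at an unknown angle (the tongue fits either way round), deep enough for the collar to sit on the plate.
- cutter_tip (a point): Middle of the top of the steel cutter (22 mm wide) in the plate's 40 mm opening, 115 mm from the crank hole. Starts 5 mm below to 1 mm above the plate's face and stops 16 to 17 mm above it.
- glue_bottle_mid (a point): Middle of a white glue bottle with a blue cap, 60 mm in diameter, 190 mm tall, standing loose on the bench.
- offcut: White-faced chipboard offcut 90 x 120 x 16 mm lying loose on the bench. Origin: centre of its underside.
- screw_tray: Black open tray of screws 110 x 80 x 35 mm, loose, on a corner of the router-lift unit's top. Origin: centre of its underside.
There are look-alikes about, which are no part of the job. Leave any orange look-alike of the part that bears hub alone.

How it is judged:
On the way, in this order (a step that is already met when the one before it is completed fails the run):
1. the crank is home in the plate: collar within 4 mm of the plate, on the hole's axis within 4 mm, upright (z of hub in the frame of crank_hole below 0.061 m and horizontal distance between hub and crank_hole below 0.004 m and angle between hub's own z axis and vertical below 0.1 rad), for 0.2 s.
2. the cutter is wound up to its stop (14 mm or more above the plate) (z of cutter_tip in the frame of crank_hole above 0.014 m), for 0.2 s.
At the end, for the whole second after the job is handed in: The cutter's top is at least 14 mm above the plate (its stop is at 16 to 17 mm), and the crank stands released in the plate, home: collar within 4 mm of the plate's face, axis within 4 mm of the hole's, less than 0.1 rad off upright (all of step 1 and z of cutter_tip in the frame of crank_hole above 0.014 m); the robot touches nothing.
It fails at once if the sprung drive is pushed down more than 7 mm (forced) (value of joint drive_spring above 0.007 m).
It fails at once if the glue bottle is moved more than 30 mm or tipped (distance of glue_bottle_mid from where it was at the start of the episode above 0.03 m or angle between glue_bottle_mid's own z axis and vertical above 0.5 rad).
It fails at once if the offcut or the screw tray is moved more than 30 mm (distance of any of offcut, screw_tray from where it was at the start of the episode above 0.03 m).
It also fails if it takes over 72 s, if anything falls off the work surface, if the arm or the gripper's body presses on something with over 40 N, if the wrist force passes 120 N, or if a joint passes its speed limit or range.

ROBOT

A 7-joint arm with a two-finger parallel gripper is mounted at the origin on the work surface. World frame = base frame: x ahead of the robot, y to its left, z up, the work surface at z = 0. Lengths are in m, angles in rad, forces in N, time in s.
With the tool pointing down it reaches from about 0.4 to 0.875 m from the base axis. Payload 19.3 kg.
Tool frame: the origin (TCP) lies on the centre line of the jaws, within the pads' length; the fingertips stand 25 mm ahead of it and the grasp point (between the pads) lies 6 mm ahead of it (tips_ahead is the distance from the TCP to the fingertips, in m); z points along the fingers, y is the direction in which the jaws open and shut (so a half turn about z gives the same grasp; the last joint's range is limited). The gripper opens to 85 mm and grips with 20 to 120 N. Pads are 22 mm wide; open, the fingers measure 114 mm over their backs; the gripper's body (76 mm by 85 mm) begins 54 mm behind the grasp point. The pads swing forward as they close: fully open they stand 13 mm farther back than shut.
Start: joints at [1.185, 0.521, -0.036, 1.599, 0.021, 1.021, -0.113], TCP at [0.194, -0.594, 0.256] pointing down, gripper open.
Joint ranges: [-2.91, 2.91], [-0.3, 2.13], [-1.5, 1.42], [0.17, 2.43], [-1.26, 4.41], [0.16, 1.93], [-2.52, 2.52]. Speed limits (rad/s): [1.89, 1.89, 2.39, 2.39, 3.01, 3.01, 3.01].

INTERFACE

Orientations are given as [roll, pitch, yaw] about the fixed x, y, z axes, in that order (R = Rz(yaw) Ry(pitch) Rx(roll)).
In Python, from workcell import observe, grab_frame, job_done, outline_of, tips_ahead gives the robot as it stands. The module is installed in compiled form; this text tells all that it offers.
- The arm moves only by the tool move_arm, never from a script. Its argument "motion" is a list of rows, each a list of 2 entries, a list of its own where there are three numbers: the shift along the world's x, y, z in mm, then the turn, a rotation vector about the world's x, y, z in rad. A call has 1 to 12 rows; each row is the pose to reach, as a shift and turn from the pose commanded when the call began; what a row does not reach only later rows make up. A row lasts 1/8 s, in which the tool goes at most 62.5 mm and 10.7 degrees, less where a joint would pass 70% of its speed; a pose out of reach is approached as far as the arm can. A call with a gripper value outside its range is refused whole. "jaw" is the finger opening in mm, from 0 to 85.4, set as the call begins (left out, the last holds). The fingers move at their own pace and stop on an object; "grip_force" is the grip in N (left out, the last holds). Time passes only in rows, so rows that repeat a pose let the fingers close. It gives the time, the measured TCP pose, the force and the opening at its end, in the units of the state.
- observe(): the state, without advancing time (a new reading comes with each control period).
- grab_frame(name): name is "side" or "top"; returns a dict with "frame" (420x560x3 uint8, red, green, blue), "fx", "fy", "cx", "cy" (pixels), "dist" ([k1, k2, p1, p2, k3] as OpenCV has them; the pictures are not rectified), "T" (4x4, takes a point from camera to world coordinates). Camera axes: x right, y down, z forward; pixel columns grow to the right and rows downward; lengths in m; the calibration is good to about 2 mm. A picture is of the moment at which its call begins. There is no depth.
- job_done(): hands the job in, once; it reports no verdict.
Trained networks look in the newest picture that a camera, given by its name, has taken for a name from the list of things; names that differ only in an ending like _2 or _b are one class to them, and where a whole thing is asked for, a point or a joint stands for the part that bears it (a point fixed in the world has none). Each returns a list of dicts, best first, with "score" (0 to 1); they miss things now and then, are a little off and sometimes report something else, mostly with a low value. They report only what shows in the picture. A call takes as long as a camera call. They do not tell look-alikes from the thing itself.
- outline_of(label, camera): "pixels" (420x560 bool, what is visible of it) and "pixel" ([column, row] in pixels, amid what is visible of it).
The state is a dict: "clock": time; "qpos": joint angles; "qd": joint speeds; "joint_efforts": joint torques, N m; "position": TCP position; "tool_rot": TCP orientation; "force": force on the tool from outside, world axes, zero at the start; "moment": the same for the moment, N m; "grip_width": finger opening in m.
Only numpy, scipy, OpenCV 4.12 (cv2) and the standard library are available. Lean on these libraries where they do the work, as an engineer would, in place of code of your own. Each camera call takes 0.05 s, during which the arm holds its last target.

## Working session

There is one attempt and no reset: what is moved stays moved. The work goes in short steps, Python scripts to look and compute and a tool call to move; the robot and the scene stay as the last step left them, time stands still between calls to the robot, and variables do not carry over. Pictures are saved under pics/ and viewed, and the job is handed in when it is done.

Besides the shell and the picture viewer there is one more tool, called after ">>>" as name(argument=value, ...) on one line, values as JSON. move_arm: Moves the arm, as the interface text tells. Its arguments: {"type":"object","properties":{"motion":{"type":"array"},"jaw":{"type":"number"},"grip_force":{"type":"number"}},"required":["motion"]}

```bash
mkdir -p pics
python3 - <<'E'
from workcell import *
import cv2,pickle
print(observe(), tips_ahead)
for n in("side","top"):
    f=grab_frame(n); pickle.dump(f,open(n+"0.pkl","wb"))
    cv2.imwrite(f"pics/{n}0.png",f["frame"][:,:,::-1])
    print(n,f["fx"],f["fy"],f["cx"],f["cy"],f["dist"],f["T"])
    for l in("hub","knob","crank_rest","unit","crank_hole","cutter_tip","glue_bottle_mid","offcut","screw_tray"):
        try: print(l,[(round(d["score"],2),[round(float(v)) for v in d["pixel"]],int(d["pixels"].sum())) for d in outline_of(l,n)][:4])
        except Exception as e: print(l,e)
E
```

```text
{'clock': 0.0, 'qpos': array([ 1.18478217,  0.52207439, -0.03632471,  1.60000427,  0.02119933,
        1.02109979, -0.11279518]), 'qd': array([-5.47748570e-05,  6.86338539e-06, -2.41953485e-03,  9.16847585e-04,
        1.10543697e-03,  5.72336934e-04, -3.28871090e-04]), 'joint_efforts': array([ 7.56446407e-04, -9.27119207e+01,  1.97998010e+00, -3.69934916e+01,
        1.77533407e-02,  8.28406890e-03,  2.35065249e-05]), 'position': array([ 0.19398653, -0.59380276,  0.25568946]), 'tool_rot': array([-3.14039496e+00,  8.66088511e-05,  3.15806302e-01]), 'force': array([-0.57699262,  0.62462288,  0.70277685]), 'moment': array([-0.00384195, -0.00139698,  0.00614014]), 'grip_width': 0.08534223259289041} 0.025
side 450.7665320699963 450.7665320699963 282.0477276674147 210.80818636184978 [-0.02603664  0.          0.          0.          0.        ] [[-0.82314724 -0.30017952  0.48199676 -0.08398278]
 [-0.567787    0.42492305 -0.70502363  0.9369219 ]
 [ 0.00682212 -0.85400975 -0.52021226  0.74866229]
 [ 0.          0.          0.          1.        ]]
hub [(0.77, [269, 253], 805), (0.63, [259, 3
[... 615 characters left out ...]
8]
 [-0.99996451 -0.00704443 -0.00462138  0.09538609]
 [ 0.00518039 -0.08152145 -0.99665812  1.30838562]
 [ 0.          0.          0.          1.        ]]
hub [(0.93, [147, 272], 967), (0.91, [372, 79], 844), (0.88, [109, 160], 930), (0.87, [179, 348], 1029)]
knob [(0.89, [217, 227], 539), (0.88, [147, 271], 866), (0.88, [108, 164], 1021), (0.62, [371, 78], 864)]
crank_rest [(0.59, [229, 238], 822)]
unit [(0.87, [388, 177], 19234)]
crank_hole [(0.77, [388, 180], 19353)]
cutter_tip [(0.57, [422, 184], 83), (0.18, [370, 186], 95)]
glue_bottle_mid [(0.81, [160, 140], 903), (0.2, [388, 180], 19458)]
offcut [(0.94, [240, 130], 1847), (0.6, [418, 185], 102)]
screw_tray [(0.86, [456, 218], 2093)]
```

View pics/top0.png

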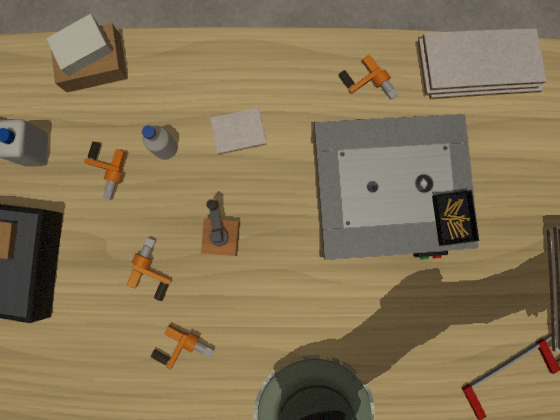

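View pics/side0.png

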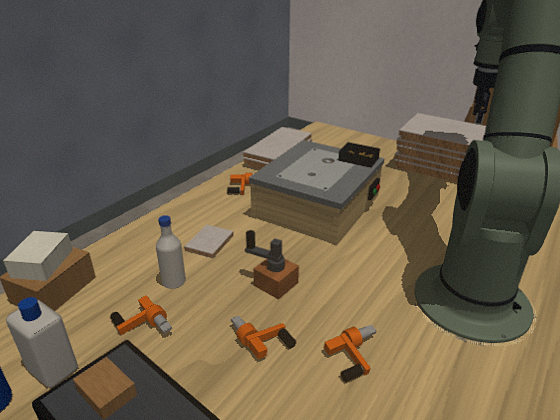

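The real crank is the dark one in the wooden block: top (218,237), knob (213,205); side (277,250). The look-alikes are the orange cranks at top (372,78), (109,160), (147,272) and (180,348). The crank hole is at top (372,186), the cutter opening at (424,183), the bottle at (160,140), the offcut at (240,130) and the tray at (456,218). Next I'll check this in close crops.

```bash
cat > h.py <<'E'
import numpy as np,cv2,pickle
def ray(f,px):
    K=np.array([[f["fx"],0,f["cx"]],[0,f["fy"],f["cy"]],[0,0,1]])
    u=cv2.undistortPoints(np.array([[px]],float),K,np.array(f["dist"]))[0,0]
    T=np.array(f["T"]); return T[:3,3],T[:3,:3]@np.array([u[0],u[1],1])
def onz(f,px,z):
    o,d=ray(f,px); return o+d*(z-o[2])/d[2]
def proj(f,P):
    T=np.linalg.inv(np.array(f["T"])); K=np.array([[f["fx"],0,f["cx"]],[0,f["fy"],f["cy"]],[0,0,1]])
    return cv2.projectPoints(np.atleast_2d(np.array(P,float)),cv2.Rodrigues(T[:3,:3])[0],T[:3,3],K,np.array(f["dist"]))[0][:,0]
def tri(fs,pxs):
    A=np.zeros((3,3));b=np.zeros(3)
    for f,p in zip(fs,pxs):
        o,d=ray(f,p);d=d/np.linalg.norm(d);M=np.eye(3)-np.outer(d,d);A+=M;b+=M@o
    return np.linalg.solve(A,b)
def crop(f,x0,y0,w,h,s,name):
    c=f["frame"][y0:y0+h,x0:x0+w,::-1]; c=cv2.resize(c,None,fx=s,fy=s,interpolation=cv2.INTER_CUBIC)
    for i in range(0,w,10): cv2.putText(c,str(x0+i),(i*s,8),0,.3,(0,255,255),1); cv2.line(c,(i*s,0),(i*s,c.shape[0]),(0,255,255) ,1) if i%20==0 and 0 else None
    for j in range(0,h,10): cv2.putText(c,str(y0+j),(0,j*s+4),0,.3,(0,255,255),1)
    cv2.imwrite("pics/"+name,c)
E
python3 - <<'E'
from h import *
t=pickle.load(open("top0.pkl","rb"));s=pickle.load(open("side0.pkl","rb"))
crop(t,190,185,70,80,7,"c1.png")
crop(s,235,220,75,80,7,"c2.png")
crop(t,310,105,180,165,4,"c3.png")
crop(s,240,130,150,110,5,"c4.png")
E
```

```text
(no output)
```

View pics/c1.png

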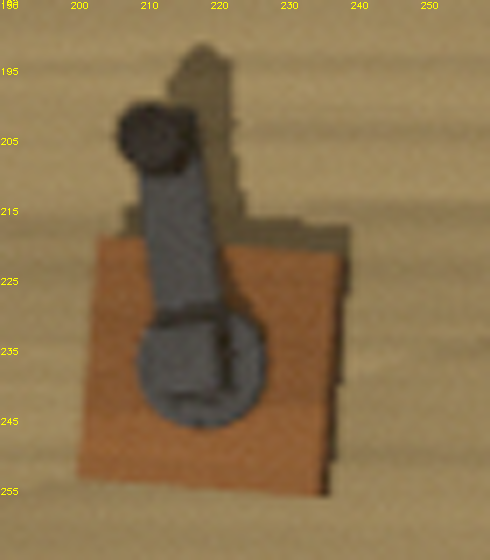

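View pics/c2.png

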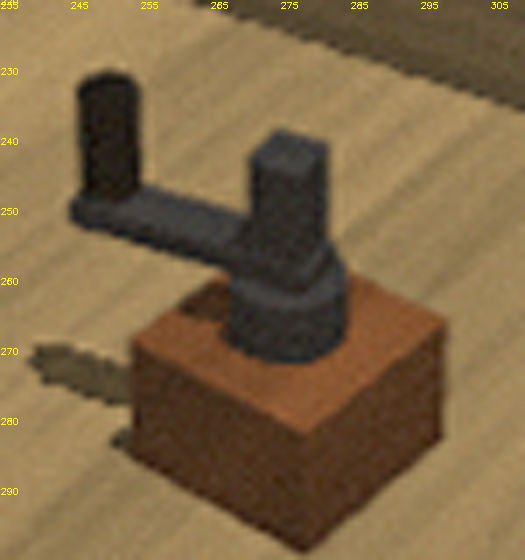

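View pics/c3.png

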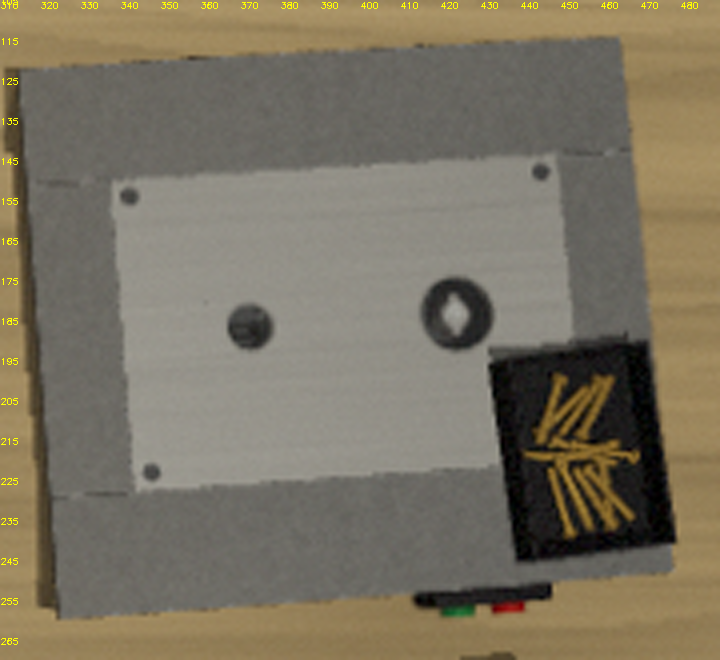

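View pics/c4.png

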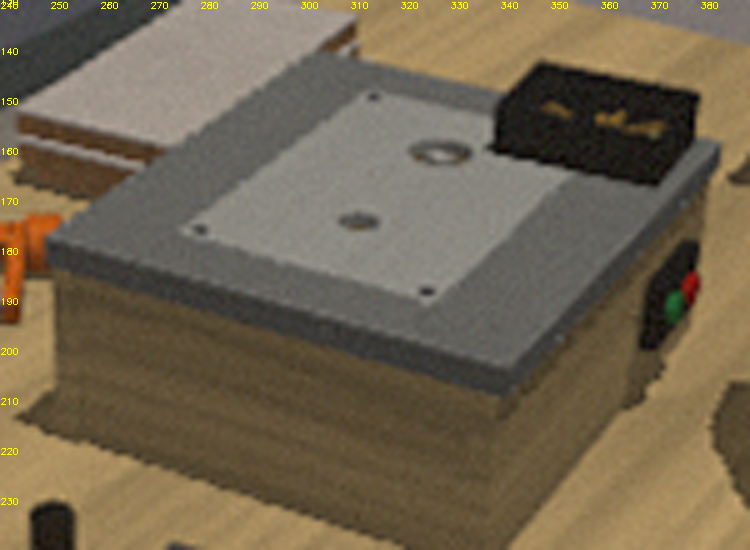

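Run:
```python
from h import *
t=pickle.load(open("top0.pkl","rb"));s=pickle.load(open("side0.pkl","rb"))
hub=onz(t,(217,236.3),.132); print("hubtop",hub)
kn=onz(t,(211.9,204.6),.137); print("knob",kn,np.linalg.norm((kn-hub)[:2]),np.arctan2(*(kn-hub)[[1,0]]))
print("collar",onz(t,(218.9,237.5),.08))
print("block corners",[onz(t,(190+x/7,185+y/7),.055).round(4) for x,y in((98,236),(344,254),(326,494),(78,476))])
c=[onz(t,(190+x/7,185+y/7),.055) for x,y in((98,236),(344,254),(326,494),(78,476))];print(np.mean(c,0))
# side hub top center & knob top
print("side hubtop",onz(s,(235+289/7,220+150/7),.132),"side knob", onz(s,(235+109/7,220+82/7),.137))
print("tri hub",tri([t,s],[(217,236.3),(235+289/7,220+150/7)]))
h=onz(t,(310+250/4,105+327/4),.14);c=onz(t,(310+457/4,105+314/4),.14)
print("hole",h,"cut",c,np.linalg.norm(h-c),np.arctan2(*(h-c)[[1,0]]))
print("side hole",onz(s,(240+358/5,130+221/5),.14),onz(s,(240+440/5,130+153/5),.14))
g=t["frame"][175:200,360:385].astype(float).mean(2)
g=cv2.resize(np.clip((g-20)*3.,0,255).astype(np.uint8),None,fx=20,fy=20,interpolation=cv2.INTER_CUBIC);cv2.imwrite("pics/hole.png",g)
```

```text
hubtop [0.42318209 0.21838103 0.132     ]
knob [0.49121522 0.22988296 0.137     ] 0.0689985586256039 0.16747994667163338
collar [0.42181868 0.21949327 0.08      ]
block corners [array([0.4653, 0.2571, 0.055 ]), array([0.46  , 0.1759, 0.055 ]), array([0.3814, 0.1809, 0.055 ]), array([0.3865, 0.2625, 0.055 ])]
[0.42328311 0.21909341 0.055     ]
side hubtop [0.41944611 0.22367706 0.132     ] side knob [0.48975263 0.23208248 0.137     ]
tri hub [0.42314274 0.21874051 0.12766543]
hole [ 0.53221519 -0.11692109  0.14      ] cut [ 0.54051884 -0.23177125  0.14      ] 0.11514994653393823 1.6429705742903533
side hole [ 0.52739989 -0.11282811  0.14      ] [ 0.53493745 -0.22535657  0.14      ]
```

View pics/hole.png

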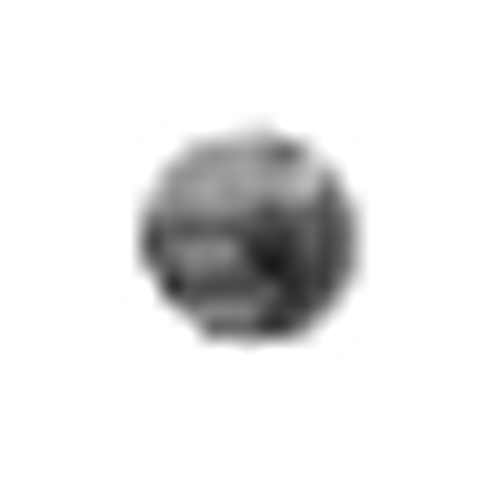

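Crops confirm the dark crank: hub ≈ (0.423, 0.219), arm yaw ≈ 0.167, hole ≈ (0.532, −0.117). I'll grip the hub with the jaws along the crank arm (tool yaw ≈ 1.738).

>>> move_arm(motion=[[[24,45,20],[0,0,0.09]],[[48,90,40],[0,0,0.18]],[[72,136,50],[0,0,0.28]],[[95,181,50],[0,0,0.38]],[[119,227,50],[0,0,0.48]],[[143,272,50],[0,0,0.58]],[[167,317,50],[0,0,0.68]],[[191,363,50],[0,0,0.78]],[[215,408,50],[0,0,0.88]],[[238,453,50],[0,0,0.98]],[[262,499,50],[0,0,1.08]],[[286,544,50],[0,0,1.18]]], jaw=55)

```text
clock: 2.5
position: [0.4807, -0.0486, 0.3066]
tool_rot: [3.141, 0.0, 1.499]
force: [0.7, -1.6, 0.5]
grip_width: 0.0553
```

Run:
```python
from workcell import *
o=observe();print({k:(v.round(3) if hasattr(v,'round') else v) for k,v in o.items()})
```

```text
{'clock': 2.5, 'qpos': array([ 0.44 ,  0.276, -0.563,  1.878,  0.171,  1.034, -0.266]), 'qd': array([-0.607,  0.288, -0.308, -0.325,  0.238,  0.129, -0.187]), 'joint_efforts': array([  6.598, -69.174,  -4.025, -33.221,  -1.038,  -0.295,   0.547]), 'position': array([ 0.481, -0.049,  0.307]), 'tool_rot': array([3.141, 0.   , 1.499]), 'force': array([ 0.704, -1.605,  0.504]), 'moment': array([-0.037, -0.031,  0.035]), 'grip_width': 0.05527546306606353}
```

>>> move_arm(motion=[[[-12,55,0],[0,0,0.05]],[[-24,110,0],[0,0,0.1]],[[-36,165,0],[0,0,0.15]],[[-48,220,0],[0,0,0.2]],[[-57,269,0],[0,0,0.24]],[[-57,269,-30],[0,0,0.24]],[[-57,269,-60],[0,0,0.24]],[[-57,269,-90],[0,0,0.24]],[[-57,269,-110],[0,0,0.24]],[[-57,269,-120],[0,0,0.24]],[[-57,269,-120],[0,0,0.24]]])

```text
clock: 3.88
position: [0.423, 0.2189, 0.1862]
tool_rot: [-3.141, 0.0, 1.736]
force: [1.2, -0.2, 0.3]
grip_width: 0.0553
```

Run:
```python
from h import *
from workcell import *
o=observe();print({k:(v.round(3) if hasattr(v,'round') else v) for k,v in o.items()})
f=grab_frame("side");pickle.dump(f,open("side1.pkl","wb"));crop(f,210,160,120,110,6,"s1.png")
f=grab_frame("top");crop(f,150,170,130,110,6,"t1.png")
```

```text
{'clock': 3.875, 'qpos': array([-0.08 ,  0.458, -0.672,  2.024,  0.397,  0.79 , -0.822]), 'qd': array([ 0.008, -0.019, -0.009, -0.013, -0.01 ,  0.012,  0.01 ]), 'joint_efforts': array([ -0.402, -69.187,  -8.29 , -27.513,   0.328,  -0.387,  -0.29 ]), 'position': array([0.423, 0.219, 0.186]), 'tool_rot': array([-3.141,  0.   ,  1.736]), 'force': array([ 1.174, -0.203,  0.288]), 'moment': array([ 0.004,  0.047, -0.004]), 'grip_width': 0.05526109655457871}
```

View pics/s1.png

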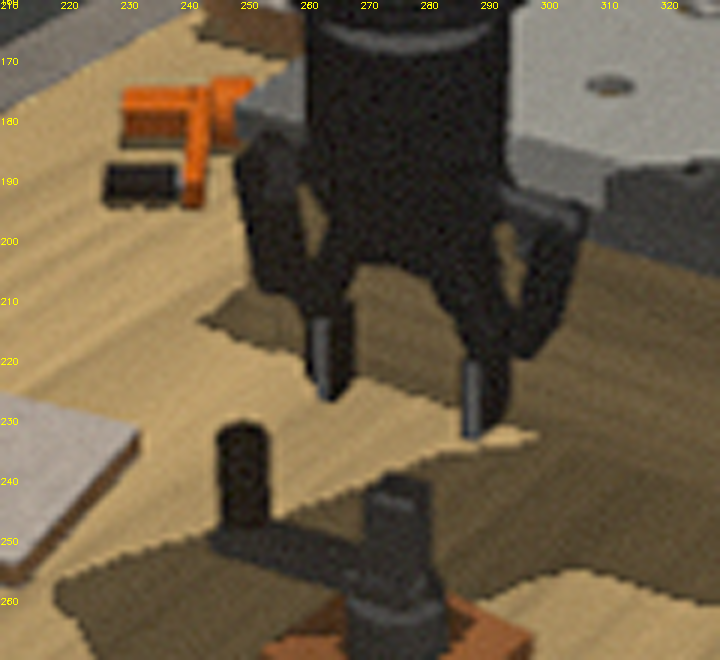

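View pics/t1.png

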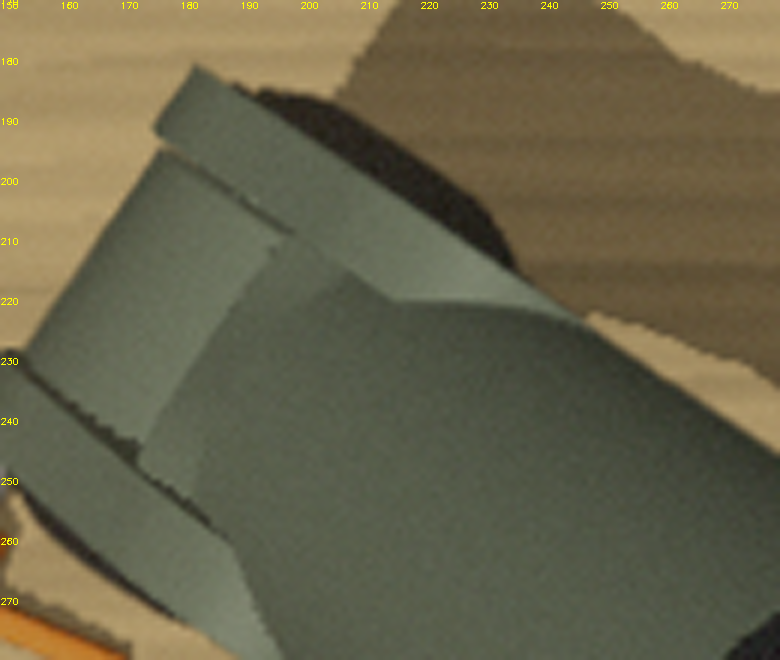

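The fingers straddle the hub: tips at side (263,226) and (289,233), hub top at (276,239). Descending and closing.

>>> move_arm(motion=[[[0,0,-20],[0,0,0]],[[0,0,-40],[0,0,0]],[[0,0,-55],[0,0,0]],[[0,0,-64],[0,0,0]],[[0,0,-64],[0,0,0]]])

```text
clock: 4.6
position: [0.423, 0.219, 0.1222]
tool_rot: [-3.141, 0.0, 1.736]
force: [0.3, 0.2, 0.9]
grip_width: 0.0549
```

>>> move_arm(motion=[[[0,0,0],[0,0,0]],[[0,0,0],[0,0,0]],[[0,0,0],[0,0,0]],[[0,0,0],[0,0,0]],[[0,0,0],[0,0,0]]], jaw=15, grip_force=50)

```text
clock: 5.22
position: [0.4234, 0.2191, 0.1228]
tool_rot: [3.141, -0.0, 1.736]
force: [0.1, -0.8, 7.3]
grip_width: 0.0214
```

Run:
```python
from h import *
from workcell import *
o=observe();print({k:(v.round(3) if hasattr(v,'round') else v) for k,v in o.items()})
f=grab_frame("side");pickle.dump(f,open("side2.pkl","wb"));crop(f,210,190,120,110,6,"s2.png")
```

```text
{'clock': 5.225, 'qpos': array([-0.147,  0.558, -0.597,  2.072,  0.509,  0.657, -0.92 ]), 'qd': array([ 0.   ,  0.001, -0.001,  0.001, -0.   , -0.002, -0.001]), 'joint_efforts': array([-2.1100e-01, -7.4317e+01, -8.4720e+00, -2.1952e+01,  3.9000e-02,
       -2.6400e-01, -2.6000e-02]), 'position': array([0.423, 0.219, 0.123]), 'tool_rot': array([ 3.141, -0.   ,  1.736]), 'force': array([ 0.072, -0.844,  7.328]), 'moment': array([-0.111,  0.211,  0.053]), 'grip_width': 0.021417073957478692}
```

View pics/s2.png

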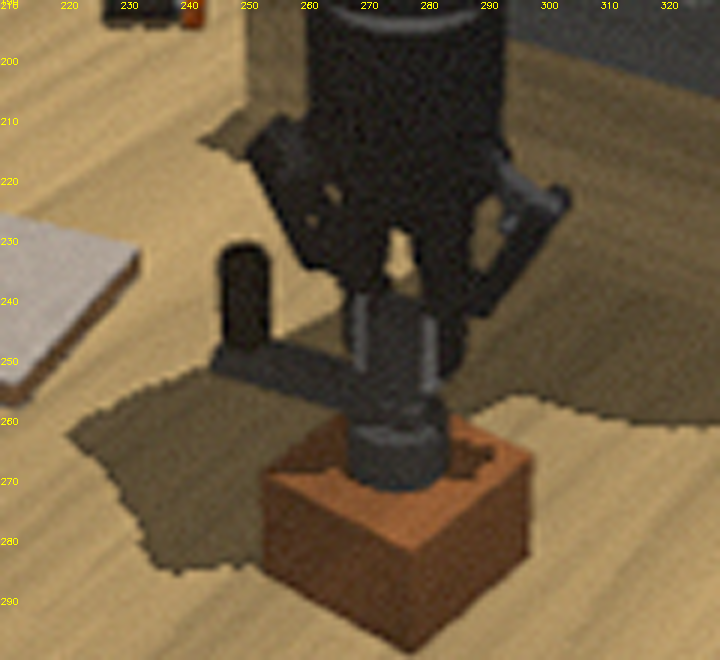

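Gripped, width 21.4 mm. Lifting straight up, then carrying it over to the plate.

>>> move_arm(motion=[[[0,0,15],[0,0,0]],[[0,0,40],[0,0,0]],[[0,0,70],[0,0,0]],[[0,0,100],[0,0,0]],[[0,0,130],[0,0,0]],[[0,0,155],[0,0,0]],[[0,0,160],[0,0,0]]], grip_force=80)

```text
clock: 6.15
position: [0.4233, 0.2191, 0.284]
tool_rot: [3.139, -0.0, 1.736]
force: [-0.5, -0.9, -3.3]
grip_width: 0.021
```

>>> move_arm(motion=[[[12,-37,0],[0,0,0]],[[24,-75,0],[0,0,0]],[[36,-112,0],[0,0,0]],[[48,-149,0],[0,0,0]],[[61,-187,0],[0,0,0]],[[73,-224,0],[0,0,0]],[[85,-261,0],[0,0,0]],[[97,-299,0],[0,0,0]],[[105,-325,0],[0,0,0]],[[109,-336,0],[0,0,0]],[[109,-336,0],[0,0,0]],[[109,-336,0],[0,0,0]]])

```text
clock: 7.65
position: [0.5319, -0.1158, 0.2822]
tool_rot: [-3.141, -0.0, 1.737]
force: [0.2, 0.6, -3.0]
grip_width: 0.0209
```

Run:
```python
from h import *
from workcell import *
o=observe();print({k:(v.round(3) if hasattr(v,'round') else v) for k,v in o.items()})
f=grab_frame("side");pickle.dump(f,open("side3.pkl","wb"));crop(f,250,90,120,110,6,"s3.png")
f=grab_frame("top");pickle.dump(f,open("top3.pkl","wb"));crop(f,300,120,130,110,6,"t3.png")
```

```text
{'clock': 7.65, 'qpos': array([ 0.55 ,  0.416, -0.596,  1.762,  0.265,  1.045,  0.026]), 'qd': array([-0.001, -0.004,  0.001, -0.001,  0.002,  0.001,  0.003]), 'joint_efforts': array([ 9.8400e-01, -7.7682e+01, -7.5260e+00, -3.7459e+01,  6.5000e-02,
       -1.9000e-02,  1.0000e-02]), 'position': array([ 0.532, -0.116,  0.282]), 'tool_rot': array([-3.141, -0.   ,  1.737]), 'force': array([ 0.216,  0.578, -2.979]), 'moment': array([-0.044, -0.005,  0.053]), 'grip_width': 0.020943382300267984}
```

View pics/s3.png

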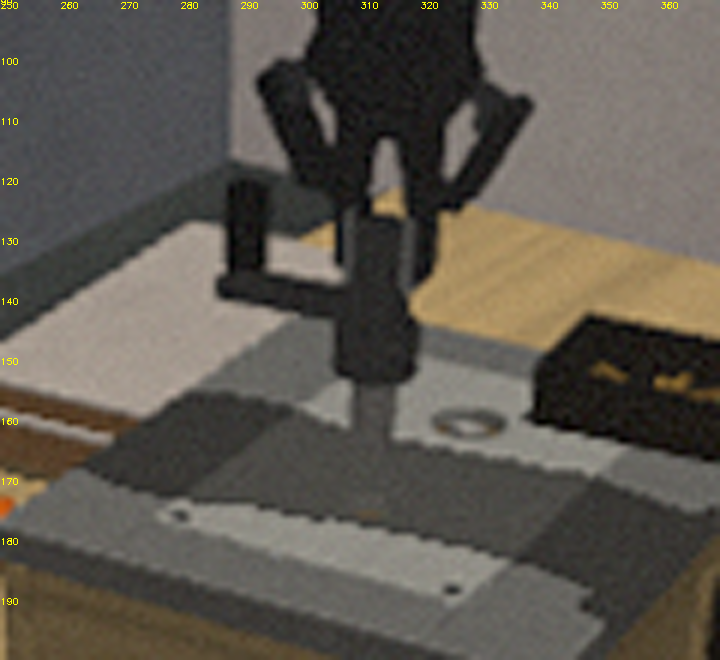

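View pics/t3.png

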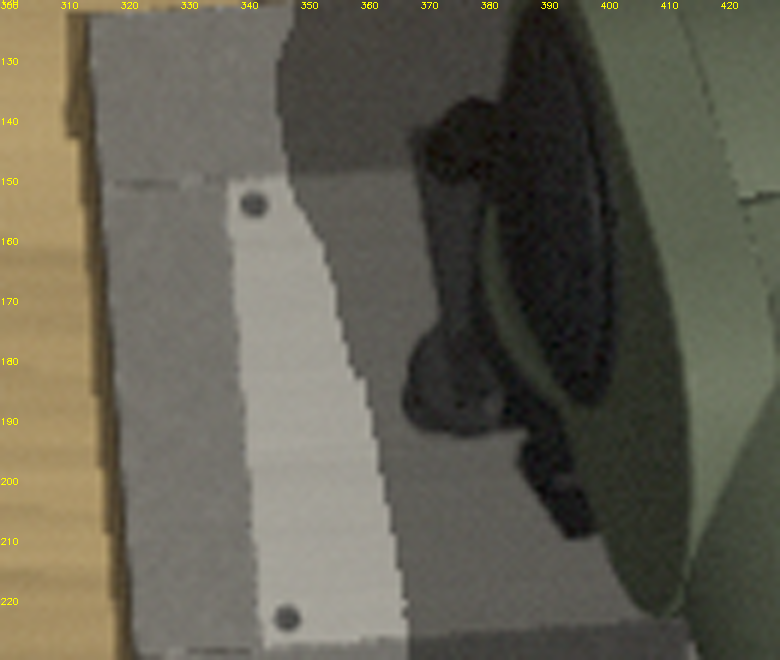

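Run:
```python
from h import *
s=pickle.load(open("side3.pkl","rb"));t=pickle.load(open("top3.pkl","rb"))
p=np.array([.5319,-.1158,0]); hz=.282-.0108
print("hub z",hz,"collar under",hz-.057,"foot",hz-.102)
for n,dz in(("collar bot",-.057),("shank end",-.083),("foot",-.102),("hubtop",.02)):
    print(n,proj(s,p+[0,0,hz+dz]))
a=np.linspace(0,6.28,73)
# collar circle projections
for dz in(-.032,-.057):
    c=np.stack([p[0]+.021*np.cos(a),p[1]+.021*np.sin(a),np.full(73,hz+dz)],1)
    q=proj(s,c);r=proj(t,c);print(dz,"side cols",q[:,0].min(),q[:,0].max(),"rows",q[:,1].max(),"top",r.min(0),r.max(0))
c=np.stack([p[0]+.01125*np.cos(a),p[1]+.01125*np.sin(a),np.full(73,hz-.07)],1);q=proj(s,c);print("shank",q[:,0].min(),q[:,0].max())
k=p+[.07*np.cos(.167),.07*np.sin(.167),hz+.004];print("knob top",proj(s,k+[0,0,.021]),proj(t,k+[0,0,.021]))
s0=pickle.load(open("side0.pkl","rb"));t0=pickle.load(open("top0.pkl","rb"))
print("hole pred",proj(s0,[.5322,-.1169,.14]),proj(s0,[.5274,-.1128,.14]))
c=np.stack([.5322+.0125*np.cos(a),-.1169+.0125*np.sin(a),np.full(73,.14)],1);q=proj(t0,c);print("hole top ext",q.min(0),q.max(0));q=proj(s0,c);print("hole side ext",q.min(0),q.max(0))
for f,x,y,w,h,n in((s0,295,160,35,28,"hs.png"),(t0,355,170,35,32,"ht.png"),(s,290,130,45,50,"ss.png"),(t,355,130,50,70,"tt.png")): crop(f,x,y,w,h,12 if h>32 else 18,n)
```

```text
hub z 0.2712 collar under 0.2142 foot 0.16920000000000002
collar bot [[311.84478155 150.68789421]]
shank end [[311.48536689 158.81052577]]
foot [[311.22694501 164.6443207 ]]
hubtop [[312.95000247 125.64448163]]
-0.032 side cols 304.94379475511136 319.4638030872065 rows 145.59577743114994 top [370.40037666 170.63991272] [391.25738074 191.62583345]
-0.057 side cols 304.6626905095363 319.0405530684971 rows 153.64418228443012 top [368.2482306  172.42107608] [388.65377498 192.94652589]
shank 307.83445832384916 315.4978165965863
knob top [[290.44974961 120.17150404]] [[380.07322174 141.14171496]]
hole pred [[310.94243112 173.2866504 ]] [[311.59508242 174.20343511]]
hole top ext [366.77976015 181.0285495 ] [378.18925366 192.49723808]
hole side ext [306.78952848 171.43692333] [315.0998281  175.16584126]
```

View pics/hs.png

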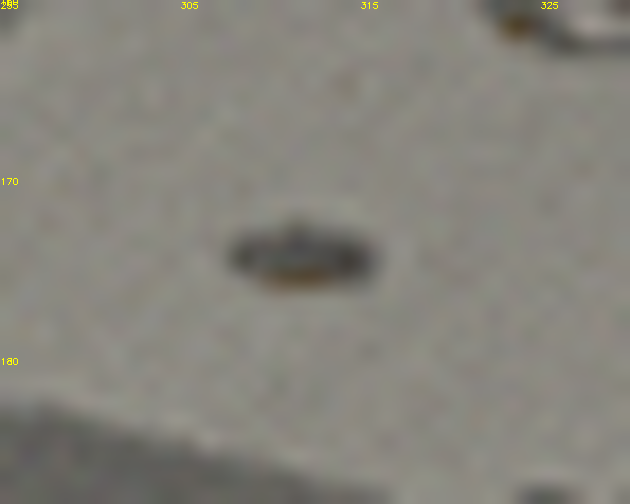

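View pics/ht.png

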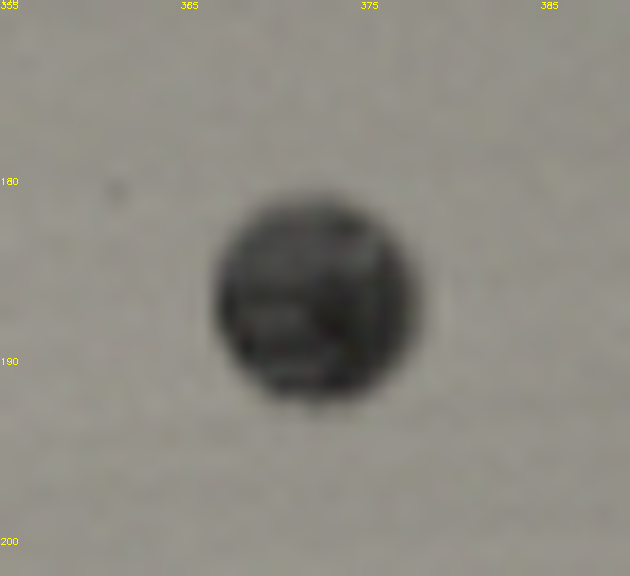

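View pics/ss.png

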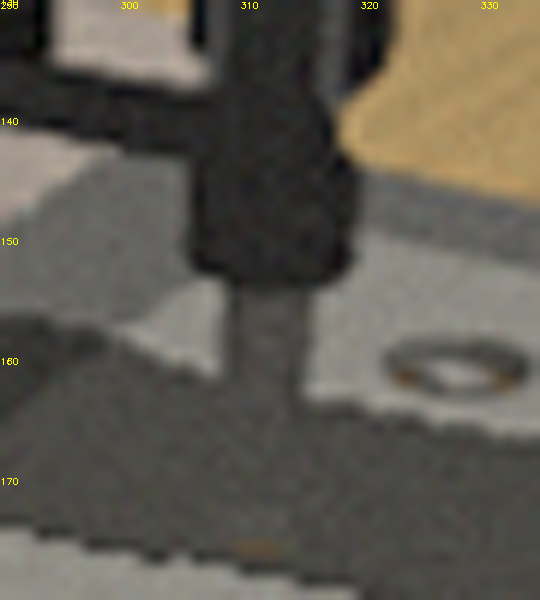

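View pics/tt.png

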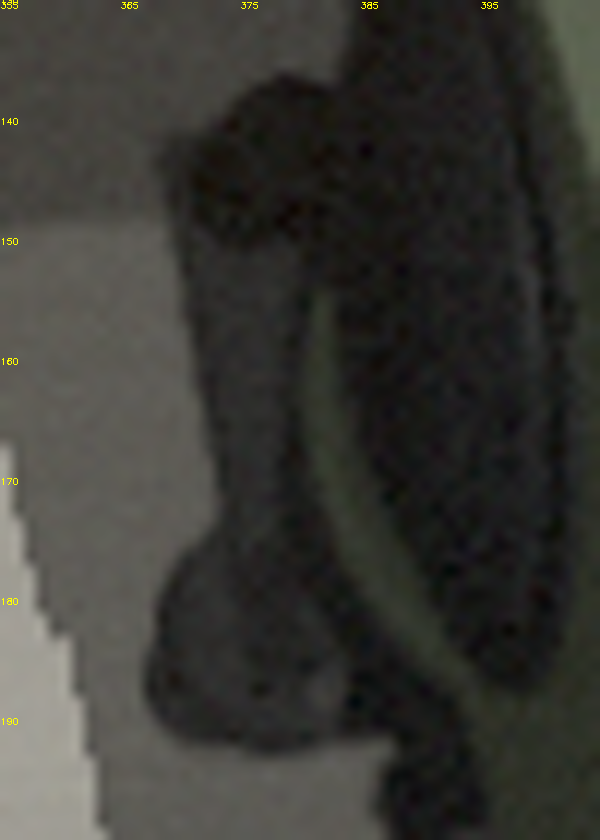

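The held crank projects in the side view where the tool pose says, and the hole is within about 2 mm of the axis. I'll come down near the plate with a 1 mm trim and look again.

>>> move_arm(motion=[[[0,-1,-10],[0,0,0]],[[0,-1,-20],[0,0,0]],[[0,-1,-25],[0,0,0]],[[0,-1,-25],[0,0,0]]])

```text
clock: 8.25
position: [0.5319, -0.118, 0.2568]
tool_rot: [-3.141, -0.0, 1.736]
force: [-0.6, -0.1, -3.1]
grip_width: 0.0208
```

Run:
```python
from h import *
from workcell import *
o=observe();print(o["position"],o["force"])
s=grab_frame("side");pickle.dump(s,open("side4.pkl","wb"))
s2=dict(s);s2["frame"]=np.clip(s["frame"].astype(float)*2,0,255).astype(np.uint8);crop(s2,285,140,50,45,14,"ss4.png")
p=o["position"]*[1,1,0];hz=o["position"][2]-.0108
print(proj(s,p+[0,0,hz-.102]),proj(s,p+[0,0,.14]))
```

```text
[ 0.53191666 -0.11798347  0.25678513] [-0.60242473 -0.1420665  -3.14820159]
[[311.26398379 171.99066138]] [[311.21068216 173.17948428]]
```

View pics/ss4.png

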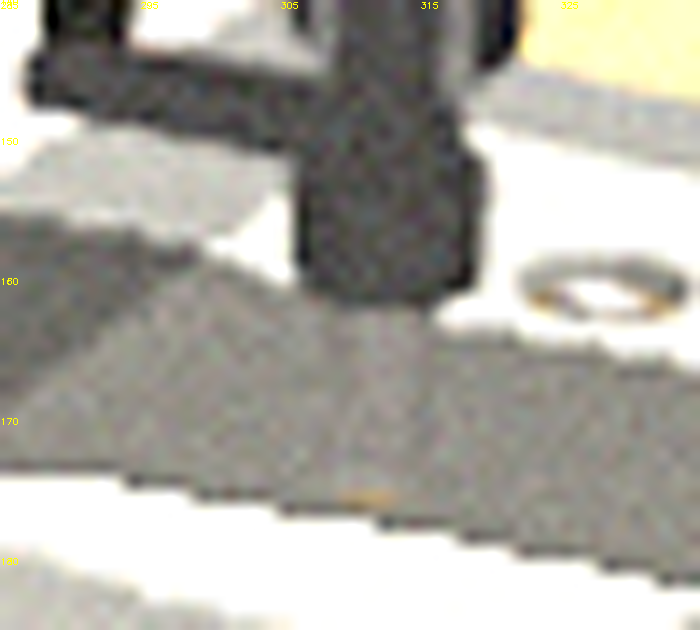

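The side view puts the shank about 0.5 px right of the hole's near edge (310.8,175). I'll trim (+1,+1) mm and lower gently, watching the force.

>>> move_arm(motion=[[[1,1,0],[0,0,0]],[[1,1,-3],[0,0,0]],[[1,1,-6],[0,0,0]],[[1,1,-9],[0,0,0]],[[1,1,-9],[0,0,0]]])

```text
clock: 8.93
position: [0.533, -0.1171, 0.248]
tool_rot: [-3.141, -0.0, 1.736]
force: [0.0, 0.4, -3.8]
grip_width: 0.0209
```

>>> move_arm(motion=[[[0,0,-3],[0,0,0]],[[0,0,-6],[0,0,0]],[[0,0,-9],[0,0,0]],[[0,0,-11],[0,0,0]],[[0,0,-11],[0,0,0]]])

```text
clock: 9.55
position: [0.533, -0.1171, 0.2371]
tool_rot: [-3.141, -0.0, 1.736]
force: [-1.0, -0.2, -2.8]
grip_width: 0.021
```

>>> move_arm(motion=[[[0,0,-1],[0,0,0]],[[0,0,-2],[0,0,0]],[[0,0,-3],[0,0,0]],[[0,0,-4],[0,0,0]],[[0,0,-4],[0,0,0]]])

```text
clock: 10.18
position: [0.533, -0.1172, 0.2332]
tool_rot: [-3.141, 0.0, 1.736]
force: [0.1, -0.6, -2.7]
grip_width: 0.0208
```

>>> move_arm(motion=[[[0,0,-0.7],[0,0,0]],[[0,0,-1.4],[0,0,0]],[[0,0,-2],[0,0,0]],[[0,0,-2],[0,0,0]]])

```text
clock: 10.68
position: [0.5331, -0.1172, 0.2313]
tool_rot: [-3.142, 0.0, 1.736]
force: [-0.4, -1.4, -3.4]
grip_width: 0.0208
```

>>> move_arm(motion=[[[0,0,-1],[0,0,0]],[[0,0,-2],[0,0,0]],[[0,0,-3],[0,0,0]],[[0,0,-3],[0,0,0]]])

```text
clock: 11.18
position: [0.5331, -0.1171, 0.2282]
tool_rot: [-3.141, -0.0, 1.736]
force: [0.2, -1.4, -4.7]
grip_width: 0.0209
```

>>> move_arm(motion=[[[0,0,-1],[0,0,0]],[[0,0,-2],[0,0,0]],[[0,0,-2],[0,0,0]]])

```text
clock: 11.55
position: [0.5331, -0.1171, 0.2262]
tool_rot: [-3.142, -0.0, 1.736]
force: [0.8, -1.7, -4.2]
grip_width: 0.0208
```

>>> move_arm(motion=[[[0,0,-1],[0,0,0]],[[0,0,-2],[0,0,0]],[[0,0,-2],[0,0,0]]])

```text
clock: 11.92
position: [0.5332, -0.1171, 0.2244]
tool_rot: [3.141, 0.0, 1.736]
force: [-0.8, -2.0, 2.0]
grip_width: 0.0208
```

Rim felt: z-force went from −3.5 to +2 N at TCP z 0.2244. Now searching clockwise under light pressure.

>>> move_arm(motion=[[[0,-0.5,-0.6],[0,0,-0.05]],[[0,-0.5,-0.6],[0,0,-0.1]],[[0,-0.5,-0.6],[0,0,-0.15]],[[0,-0.5,-0.6],[0,0,-0.2]],[[0,-0.5,-0.6],[0,0,-0.25]],[[0,-0.5,-0.6],[0,0,-0.3]],[[0,-0.5,-0.6],[0,0,-0.35]],[[0,-0.5,-0.6],[0,0,-0.4]]])

```text
clock: 12.92
position: [0.5324, -0.1174, 0.2236]
tool_rot: [-3.14, 0.0, 1.334]
force: [-6.5, -0.7, 6.2]
grip_width: 0.0208
```

```bash
cat > ob.py <<'E'
from workcell import *
o=observe();print({k:(v.round(4) if hasattr(v,'round') else v) for k,v in o.items() if k in("qpos","position","force","moment","tool_rot")})
E
python3 ob.py
```

```text
{'qpos': array([ 0.4589,  0.4688, -0.4739,  1.8267,  0.264 ,  0.9103, -0.3715]), 'position': array([ 0.5324, -0.1174,  0.2236]), 'tool_rot': array([-3.1400e+00,  3.0000e-04,  1.3342e+00]), 'force': array([-6.4987, -0.7011,  6.2158]), 'moment': array([-0.1718,  1.734 ,  0.071 ])}
```

>>> move_arm(motion=[[[-1,0,0.4],[0,0,-0.05]],[[-1,0,0.4],[0,0,-0.1]],[[-1,0,0.4],[0,0,-0.15]],[[-1,0,0.4],[0,0,-0.2]],[[-1,0,0.4],[0,0,-0.25]],[[-1,0,0.4],[0,0,-0.3]],[[-1,0,0.4],[0,0,-0.35]],[[-1,0,0.4],[0,0,-0.4]]])

```text
clock: 13.92
position: [0.531, -0.117, 0.2238]
tool_rot: [-3.139, 0.001, 0.934]
force: [-8.3, 2.0, 5.6]
grip_width: 0.0208
```

```bash
python3 ob.py
```

```text
{'qpos': array([ 0.3904,  0.4541, -0.3792,  1.833 ,  0.2087,  0.8963, -0.7218]), 'position': array([ 0.531 , -0.117 ,  0.2238]), 'tool_rot': array([-3.1391e+00,  1.0000e-03,  9.3440e-01]), 'force': array([-8.3211,  2.0482,  5.5954]), 'moment': array([0.5668, 2.2493, 0.12  ])}
```

>>> move_arm(motion=[[[-1.5,0.3,0],[0,0,-0.05]],[[-1.5,0.3,0],[0,0,-0.1]],[[-1.6,0.4,0],[0,0,-0.15]],[[-1.7,0.5,0],[0,0,-0.2]],[[-1.8,0.5,0],[0,0,-0.25]],[[-1.9,0.6,0],[0,0,-0.3]]])

```text
clock: 14.68
position: [0.5297, -0.1161, 0.224]
tool_rot: [-3.14, 0.0, 0.635]
force: [-4.3, 3.2, 3.8]
grip_width: 0.021
```

```bash
python3 ob.py
```

```text
{'qpos': array([ 0.3379,  0.4437, -0.3088,  1.8402,  0.1681,  0.8845, -0.986 ]), 'position': array([ 0.5297, -0.1161,  0.224 ]), 'tool_rot': array([-3.1399e+00,  3.0000e-04,  6.3470e-01]), 'force': array([-4.2844,  3.1764,  3.7646]), 'moment': array([0.9068, 1.2313, 0.1279])}
```

>>> move_arm(motion=[[[-0.8,0.8,-0.2],[0,0,0]],[[-0.9,1.0,-0.3],[0,0,-0.05]],[[-1.0,1.2,-0.3],[0,0,-0.1]],[[-1.1,1.4,-0.3],[0,0,-0.15]],[[-1.2,1.6,-0.3],[0,0,-0.2]],[[-1.3,1.8,-0.3],[0,0,-0.25]],[[-1.4,2.0,-0.3],[0,0,-0.3]]])

```text
clock: 15.55
position: [0.5288, -0.1144, 0.2238]
tool_rot: [-3.141, -0.0, 0.336]
force: [-1.3, 2.1, 3.1]
grip_width: 0.0208
```

```bash
python3 ob.py
```

```text
{'qpos': array([ 0.2826,  0.4356, -0.2382,  1.8474,  0.1293,  0.8736, -1.2523]), 'position': array([ 0.5288, -0.1144,  0.2238]), 'tool_rot': array([-3.1409e+00, -2.0000e-04,  3.3590e-01]), 'force': array([-1.2637,  2.1229,  3.1221]), 'moment': array([0.8189, 0.5901, 0.0613])}
```

>>> move_arm(motion=[[[-0.3,0.7,-0.3],[0,0,-0.05]],[[-0.4,0.9,-0.3],[0,0,-0.1]],[[-0.4,1.2,-0.3],[0,0,-0.15]],[[-0.5,1.4,-0.3],[0,0,-0.2]],[[-0.5,1.6,-0.3],[0,0,-0.25]],[[-0.5,1.8,-0.3],[0,0,-0.3]],[[-0.5,2.0,-0.3],[0,0,-0.35]],[[-0.5,2.2,-0.3],[0,0,-0.4]]])

```text
clock: 16.55
position: [0.5279, -0.1125, 0.2231]
tool_rot: [-3.141, 0.001, -0.064]
force: [-2.0, 1.9, -1.9]
grip_width: 0.0209
```

```bash
python3 ob.py
```

```text
{'qpos': array([ 0.2078,  0.43  , -0.1431,  1.8544,  0.0778,  0.8637, -1.6081]), 'position': array([ 0.5279, -0.1125,  0.2231]), 'tool_rot': array([-3.1412e+00,  1.1000e-03, -6.4200e-02]), 'force': array([-1.9775,  1.9059, -1.8632]), 'moment': array([0.2792, 0.6679, 0.181 ])}
```

Fz dropped to −1.9 N and Mz rose to 0.18 Nm, so the tongue looks engaged. Following down gently.

>>> move_arm(motion=[[[-0.3,0.3,-0.6],[0,0,0.02]],[[-0.3,0.3,-1.2],[0,0,0.03]],[[-0.3,0.3,-1.8],[0,0,0.03]],[[-0.3,0.3,-2],[0,0,0.03]]])

```text
clock: 17.05
position: [0.5279, -0.1126, 0.2214]
tool_rot: [-3.142, 0.0, -0.034]
force: [-3.8, -0.5, 1.0]
grip_width: 0.021
```

```bash
python3 ob.py
```

```text
{'qpos': array([ 0.2131,  0.432 , -0.15  ,  1.8563,  0.0827,  0.8595, -1.5822]), 'position': array([ 0.5279, -0.1126,  0.2214]), 'tool_rot': array([-3.1416e+00,  2.0000e-04, -3.4000e-02]), 'force': array([-3.8208, -0.4683,  0.9678]), 'moment': array([-0.0249,  0.9114,  0.1606])}
```

>>> move_arm(motion=[[[-0.8,0,-0.5],[0,0,-0.02]],[[-0.8,0,-1],[0,0,-0.04]],[[-0.8,0,-1.5],[0,0,-0.06]],[[-0.8,0,-1.5],[0,0,-0.06]]])

```text
clock: 17.55
position: [0.5274, -0.1124, 0.2201]
tool_rot: [-3.141, -0.001, -0.095]
force: [-0.3, 0.3, 4.0]
grip_width: 0.0211
```

```bash
python3 ob.py
```

```text
{'qpos': array([ 0.2018,  0.432 , -0.1353,  1.8599,  0.0749,  0.854 , -1.6357]), 'position': array([ 0.5274, -0.1124,  0.2201]), 'tool_rot': array([-3.1415e+00, -6.0000e-04, -9.4500e-02]), 'force': array([-0.3122,  0.3281,  4.0364]), 'moment': array([0.3724, 0.2116, 0.2155])}
```

>>> move_arm(motion=[[[0,0,0.3],[0,0,0.04]],[[0,0,0],[0,0,0.08]],[[0,0,0],[0,0,0.1]],[[0,0,0],[0,0,0.1]]])

```text
clock: 18.05
position: [0.5271, -0.1126, 0.2198]
tool_rot: [-3.142, 0.0, 0.006]
force: [1.0, -1.5, -2.3]
grip_width: 0.0211
```

```bash
python3 ob.py
```

```text
{'qpos': array([ 0.2206,  0.4334, -0.1597,  1.8594,  0.0885,  0.8559, -1.5475]), 'position': array([ 0.5271, -0.1126,  0.2198]), 'tool_rot': array([-3.1415e+00,  2.0000e-04,  5.9000e-03]), 'force': array([ 0.9563, -1.5199, -2.3127]), 'moment': array([-0.1571, -0.2399,  0.0697])}
```

Torque relieved and Fz is back to the free value. Continuing down.

>>> move_arm(motion=[[[0,0,-1],[0,0,0.02]],[[0,0,-2],[0,0,0.02]],[[0,0,-3],[0,0,0.02]],[[0,0,-3],[0,0,0.02]]])

```text
clock: 18.55
position: [0.5271, -0.1124, 0.2169]
tool_rot: [-3.141, 0.0, 0.026]
force: [0.0, 0.1, -3.0]
grip_width: 0.0208
```

```bash
python3 ob.py
```

```text
{'qpos': array([ 0.2234,  0.4374, -0.1639,  1.862 ,  0.0921,  0.8497, -1.5314]), 'position': array([ 0.5271, -0.1124,  0.2169]), 'tool_rot': array([-3.1415e+00,  2.0000e-04,  2.5700e-02]), 'force': array([ 0.0488,  0.1474, -2.9903]), 'moment': array([ 0.0656, -0.1812, -0.0107])}
```

>>> move_arm(motion=[[[0,0,-1.5],[0,0,0]],[[0,0,-3],[0,0,0]],[[0,0,-4.5],[0,0,0]],[[0,0,-6],[0,0,0]],[[0,0,-6],[0,0,0]]])

```text
clock: 19.18
position: [0.5271, -0.1125, 0.2108]
tool_rot: [-3.142, 0.0, 0.026]
force: [1.4, 0.7, -4.0]
grip_width: 0.0209
```

>>> move_arm(motion=[[[0,0,-1],[0,0,0]],[[0,0,-2],[0,0,0]],[[0,0,-2],[0,0,0]]])

```text
clock: 19.55
position: [0.5272, -0.1125, 0.2089]
tool_rot: [-3.142, 0.0, 0.026]
force: [1.1, -0.8, -3.5]
grip_width: 0.0216
```

>>> move_arm(motion=[[[0,0,-1],[0,0,0]],[[0,0,-2],[0,0,0]],[[0,0,-2],[0,0,0]]])

```text
clock: 19.92
position: [0.5273, -0.1126, 0.2078]
tool_rot: [3.141, -0.001, 0.026]
force: [-5.5, -0.2, 13.6]
grip_width: 0.0208
```

```bash
python3 ob.py
python3 - <<'E'
from h import *
from workcell import *
s=grab_frame("side");pickle.dump(s,open("side5.pkl","wb"))
s["frame"]=np.clip(s["frame"].astype(float)*1.6,0,255).astype(np.uint8);crop(s,270,120,80,65,9,"s5.png")
E
```

```text
{'qpos': array([ 0.2223,  0.4492, -0.1626,  1.8705,  0.0958,  0.8287, -1.5345]), 'position': array([ 0.5273, -0.1126,  0.2078]), 'tool_rot': array([ 3.1413e+00, -6.0000e-04,  2.5500e-02]), 'force': array([-5.4742, -0.1649, 13.6428]), 'moment': array([0.2193, 1.2271, 0.0495])}
```

View pics/s5.png

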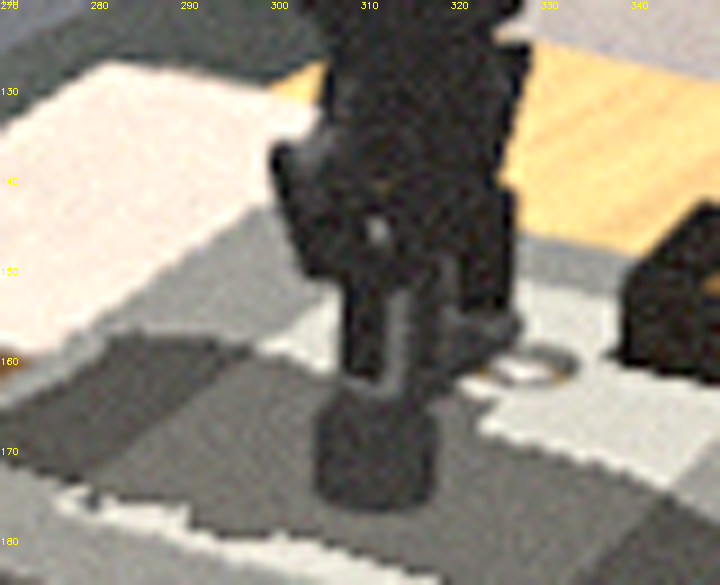

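Home: TCP z is 0.2078 as predicted, and the force rises only on plate contact; the side view shows the collar flat on the plate at (312,175). Next I release the hub and move above the knob (≈0.533, −0.182).

>>> move_arm(motion=[[[0,0,1],[0,0,0]],[[0,0,1],[0,0,0]]])

```text
clock: 20.23
position: [0.5272, -0.1125, 0.208]
tool_rot: [-3.142, -0.0, 0.026]
force: [0.1, -0.3, -1.9]
grip_width: 0.0208
```

>>> move_arm(motion=[[[0,0,0],[0,0,0]],[[0,0,0],[0,0,0]],[[0,0,0],[0,0,0]],[[0,0,10],[0,0,0]],[[0,0,30],[0,0,0]],[[0,0,60],[0,0,0]],[[0,0,85],[0,0,0]],[[0,0,90],[0,0,0]]], jaw=50)

```text
clock: 21.22
position: [0.5277, -0.1126, 0.3]
tool_rot: [3.141, -0.003, 0.026]
force: [0.5, 0.7, -0.7]
grip_width: 0.05
```

```bash
python3 ob.py
python3 - <<'E'
from h import *
from workcell import *
s=grab_frame("side");pickle.dump(s,open("side6.pkl","wb"))
t=grab_frame("top");pickle.dump(t,open("top6.pkl","wb"))
for f in(s,t):f["frame"]=np.clip(f["frame"].astype(float)*1.6,0,255).astype(np.uint8)
crop(s,270,120,80,65,9,"s6.png");crop(t,330,130,110,90,7,"t6.png")
k=np.array([.5334,-.1824,.222]);print("knob top pred",proj(s,k),proj(t,k))
h=np.array([.5316,-.1125,.217]);print("hub top pred",proj(s,h),proj(t,h))
E
```

```text
{'qpos': array([ 0.2308,  0.3415, -0.1698,  1.7696,  0.0662,  1.0331, -1.5082]), 'position': array([ 0.5277, -0.1126,  0.3   ]), 'tool_rot': array([ 3.1411e+00, -2.8000e-03,  2.5700e-02]), 'force': array([ 0.4871,  0.7218, -0.698 ]), 'moment': array([-0.0412, -0.011 , -0.0152])}
knob top pred [[323.00735129 140.90954661]] [[411.53778215 181.8011132 ]]
hub top pred [[311.38224844 150.19991749]] [[377.12639656 182.62390218]]
```

View pics/s6.png

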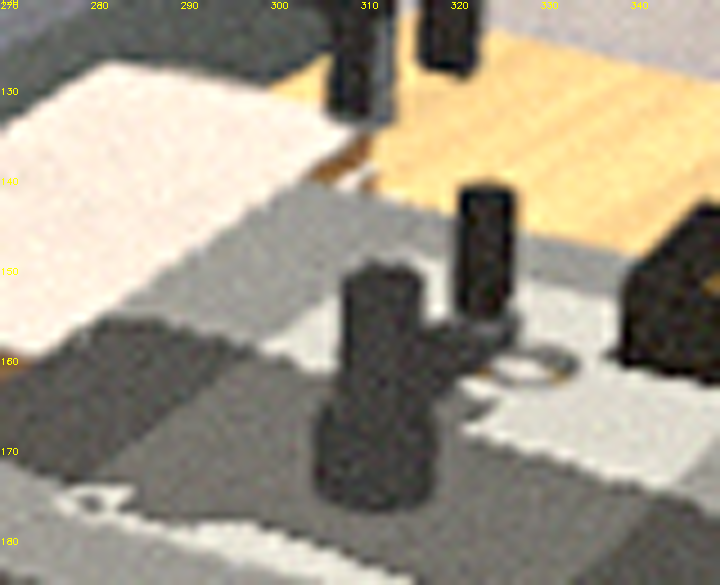

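View pics/t6.png

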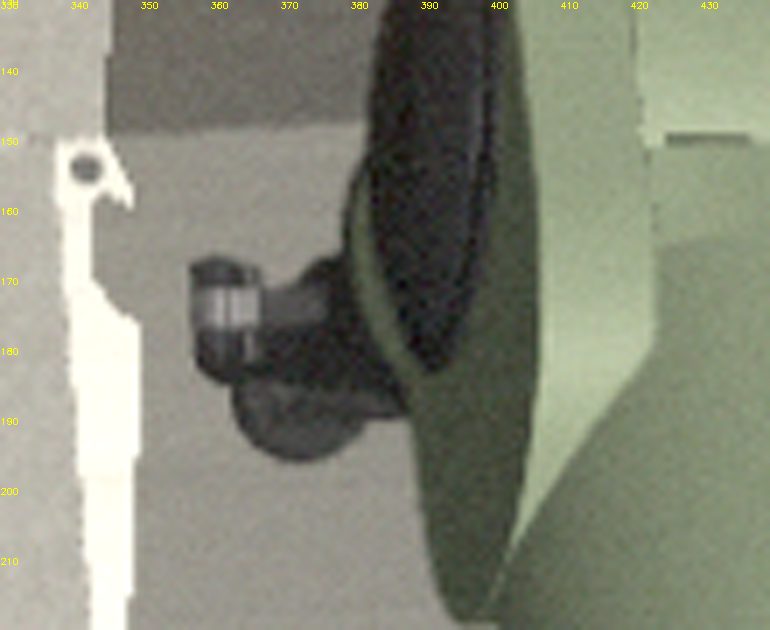

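Run:
```python
from h import *
t=pickle.load(open("top6.pkl","rb"));s=pickle.load(open("side6.pkl","rb"))
print(onz(t,(372.5,185.2),.160)); 
print(proj(s,[.5316,-.1125,.14]))
a=np.linspace(0,6.28,73)
for C in((.5316,-.1125),(.531,-.1135),(.532,-.116),(.533,-.1165)):
  for z in(.14,.165):
    c=np.stack([C[0]+.021*np.cos(a),C[1]+.021*np.sin(a),np.full(73,z)],1)
    q=proj(s,c);r=proj(t,c);print(C,z,"side",q[:,0].min().round(1),q[:,0].max().round(1),q[:,1].max().round(1),"top",r.min(0).round(1),r.max(0).round(1))
```

```text
[ 0.53316877 -0.1133201   0.16      ]
[[310.34764375 173.87484876]]
(0.5316, -0.1125) 0.14 side 303.4 317.4 177.1 top [360.9 177.4] [380.1 196.7]
(0.5316, -0.1125) 0.165 side 303.6 317.7 169.5 top [362.7 175.8] [382.3 195.5]
(0.531, -0.1135) 0.14 side 303.7 317.7 177.0 top [361.3 177.7] [380.5 196.9]
(0.531, -0.1135) 0.165 side 304.0 318.1 169.4 top [363.2 176.1] [382.8 195.8]
(0.532, -0.116) 0.14 side 303.9 317.8 176.6 top [362.5 177.2] [381.6 196.5]
(0.532, -0.116) 0.165 side 304.1 318.2 169.0 top [364.4 175.7] [383.9 195.3]
(0.533, -0.1165) 0.14 side 303.7 317.6 176.4 top [362.7 176.8] [381.9 196. ]
(0.533, -0.1165) 0.165 side 303.9 318.0 168.8 top [364.6 175.2] [384.2 194.9]
```

The crank stands home with its knob at side (323,141), as predicted. Moving over the knob and down.

>>> move_arm(motion=[[[3,-35,0],[0,0,0]],[[6,-70,0],[0,0,0]],[[6,-70,0],[0,0,0]],[[6,-70,-25],[0,0,0]],[[6,-70,-45],[0,0,0]],[[6,-70,-45],[0,0,0]]], jaw=46)

```text
clock: 22.08
position: [0.5324, -0.1815, 0.2514]
tool_rot: [-3.14, 0.003, 0.027]
force: [-0.8, 0.4, 0.7]
grip_width: 0.0462
```

```bash
python3 ob.py
python3 - <<'E'
from h import *
from workcell import *
s=grab_frame("side")
s["frame"]=np.clip(s["frame"].astype(float)*1.8,0,255).astype(np.uint8)
crop(s,285,100,70,65,10,"s7.png")
E
```

```text
{'qpos': array([ 0.3271,  0.4315, -0.1407,  1.7658,  0.0714,  0.9525, -1.3867]), 'position': array([ 0.5324, -0.1815,  0.2514]), 'tool_rot': array([-3.1404e+00,  3.0000e-03,  2.6600e-02]), 'force': array([-0.8041,  0.4435,  0.7145]), 'moment': array([ 0.0184, -0.0052, -0.0333])}
```

View pics/s7.png

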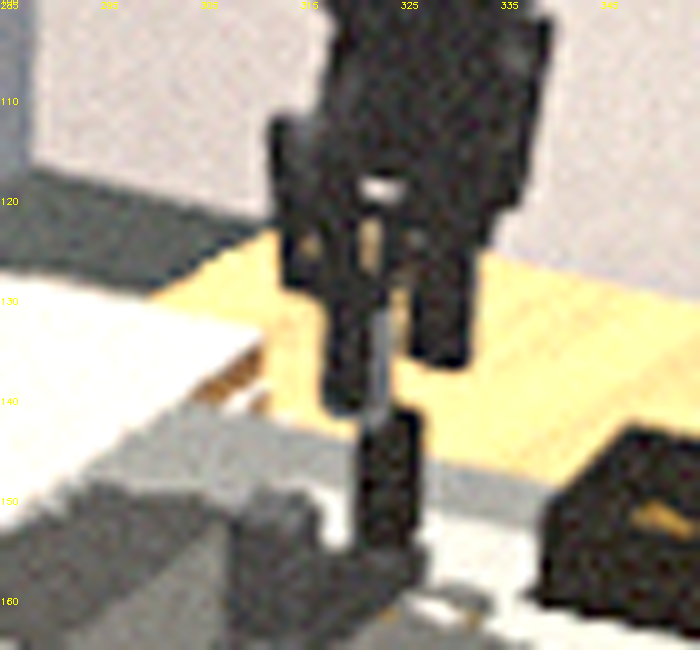

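>>> move_arm(motion=[[[0,0,-15],[0,0,0]],[[0,0,-30],[0,0,0]],[[0,0,-41],[0,0,0]],[[0,0,-41],[0,0,0]]])

```text
clock: 22.62
position: [0.5328, -0.1824, 0.2111]
tool_rot: [-3.141, 0.001, 0.026]
force: [0.8, 0.3, -0.2]
grip_width: 0.0461
```

>>> move_arm(motion=[[[0,0,0],[0,0,0]],[[0,0,0],[0,0,0]],[[0,0,0],[0,0,0]],[[0,0,0],[0,0,0]],[[0,0,0],[0,0,0]]], jaw=15, grip_force=40)

```text
clock: 23.25
position: [0.5334, -0.1827, 0.2123]
tool_rot: [3.141, -0.001, 0.026]
force: [0.2, -1.9, 5.1]
grip_width: 0.0211
```

```bash
python3 ob.py
```

```text
{'qpos': array([ 0.3251,  0.4784, -0.1374,  1.8043,  0.0832,  0.8638, -1.3963]), 'position': array([ 0.5334, -0.1827,  0.2123]), 'tool_rot': array([ 3.1413e+00, -7.0000e-04,  2.5600e-02]), 'force': array([ 0.1993, -1.8924,  5.096 ]), 'moment': array([-0.2571, -0.1143, -0.0108])}
```

Knob gripped. Computing the arc offsets: clockwise, radius 70 mm, start φ ≈ −1.545.

```bash
cat > arc.py <<'E'
import numpy as np,sys
p0=float(sys.argv[1]);st=float(sys.argv[2]);n=int(sys.argv[3])
for i in range(1,n+1):
    p=p0-st*i;print([round(70*(np.cos(p)-np.cos(p0)),1),round(70*(np.sin(p)-np.sin(p0)),1)],end=" ")
print("end",p)
E
python3 arc.py -1.545 0.12 11
```

```text
[np.float64(-8.4), np.float64(0.3)] [np.float64(-16.7), np.float64(1.6)] [np.float64(-24.8), np.float64(3.8)] [np.float64(-32.5), np.float64(7.1)] [np.float64(-39.8), np.float64(11.2)] [np.float64(-46.6), np.float64(16.2)] [np.float64(-52.7), np.float64(21.9)] [np.float64(-58.1), np.float64(28.4)] [np.float64(-62.7), np.float64(35.4)] [np.float64(-66.4), np.float64(42.9)] [np.float64(-69.1), np.float64(50.9)] end -2.8649999999999998
```

>>> move_arm(motion=[[[0,0,1],[0,0,0]],[[-8.4,0.3,1],[0,0,0]],[[-16.7,1.6,1],[0,0,0]],[[-24.8,3.8,1],[0,0,0]],[[-32.5,7.1,1],[0,0,0]],[[-32.5,7.1,1],[0,0,0]]])

```text
clock: 24.0
position: [0.5001, -0.1749, 0.213]
tool_rot: [-3.141, 0.0, 0.026]
force: [3.7, 1.1, -5.4]
grip_width: 0.0211
```

```bash
python3 ob.py; python3 arc.py -2.025 0.12 12
```

```text
{'qpos': array([ 0.3327,  0.4282, -0.1424,  1.8893,  0.0797,  0.8299, -1.3955]), 'position': array([ 0.5001, -0.1749,  0.213 ]), 'tool_rot': array([-3.1413e+00,  4.0000e-04,  2.6100e-02]), 'force': array([ 3.6806,  1.0921, -5.351 ]), 'moment': array([ 0.086 , -0.6338,  0.0073])}
[np.float64(-7.3), np.float64(4.1)] [np.float64(-14.1), np.float64(9.1)] [np.float64(-20.2), np.float64(14.9)] [np.float64(-25.6), np.float64(21.3)] [np.float64(-30.2), np.float64(28.3)] [np.float64(-33.9), np.float64(35.9)] [np.float64(-36.6), np.float64(43.8)] [np.float64(-38.4), np.float64(52.0)] [np.float64(-39.2), np.float64(60.3)] [np.float64(-39.0), np.float64(68.7)] [np.float64(-37.8), np.float64(77.0)] [np.float64(-35.7), np.float64(85.1)] end -3.465
```

>>> move_arm(motion=[[[-7.3,4.1,-0.7],[0,0,0]],[[-14.1,9.1,-0.7],[0,0,0]],[[-20.2,14.9,-0.7],[0,0,0]],[[-25.6,21.3,-0.7],[0,0,0]],[[-30.2,28.3,-0.7],[0,0,0]],[[-33.9,35.9,-0.7],[0,0,0]],[[-36.6,43.8,-0.7],[0,0,0]],[[-38.4,52,-0.7],[0,0,0]],[[-39.2,60.3,-0.7],[0,0,0]],[[-39.2,60.3,-0.7],[0,0,0]]])

```text
clock: 25.25
position: [0.4616, -0.1144, 0.2123]
tool_rot: [-3.141, -0.0, 0.027]
force: [4.4, -1.8, -3.2]
grip_width: 0.0209
```

```bash
python3 ob.py; python3 arc.py -3.105 0.12 12
```

```text
{'qpos': array([ 0.2499,  0.3505, -0.1642,  2.0221,  0.08  ,  0.7749, -1.5058]), 'position': array([ 0.4616, -0.1144,  0.2123]), 'tool_rot': array([-3.1414, -0.    ,  0.0268]), 'force': array([ 4.3563, -1.831 , -3.1801]), 'moment': array([-0.4555, -0.9226, -0.0308])}
[np.float64(0.2), np.float64(8.4)] [np.float64(1.4), np.float64(16.7)] [np.float64(3.6), np.float64(24.8)] [np.float64(6.7), np.float64(32.6)] [np.float64(10.8), np.float64(39.9)] [np.float64(15.7), np.float64(46.8)] [np.float64(21.4), np.float64(52.9)] [np.float64(27.7), np.float64(58.4)] [np.float64(34.7), np.float64(63.0)] [np.float64(42.2), np.float64(66.8)] [np.float64(50.1), np.float64(69.7)] [np.float64(58.3), np.float64(71.6)] end -4.545
```

>>> move_arm(motion=[[[1.0,8.4,0],[0,0,0]],[[2.2,16.7,0],[0,0,0]],[[4.2,24.8,0],[0,0,0]],[[7.3,32.6,0],[0,0,0]],[[11.3,39.9,0],[0,0,0]],[[16.0,46.8,0],[0,0,0]],[[21.6,52.9,0],[0,0,0]],[[27.7,58.4,0],[0,0,0]],[[34.7,63,0],[0,0,0]],[[42.2,66.8,0],[0,0,0]],[[50.1,69.7,0],[0,0,0]],[[50.1,69.7,0],[0,0,0]]])

```text
clock: 26.75
position: [0.5117, -0.0455, 0.2119]
tool_rot: [3.141, 0.001, 0.026]
force: [0.3, -7.0, -1.5]
grip_width: 0.0208
```

```bash
python3 ob.py; python3 arc.py -4.425 0.12 12
```

```text
{'qpos': array([ 0.1104,  0.408 , -0.1784,  1.9286,  0.0976,  0.8143, -1.666 ]), 'position': array([ 0.5117, -0.0455,  0.2119]), 'tool_rot': array([3.1411e+00, 1.2000e-03, 2.5600e-02]), 'force': array([ 0.2649, -7.0486, -1.4859]), 'moment': array([-1.8792, -0.0432, -0.004 ])}
[np.float64(8.2), np.float64(1.9)] [np.float64(16.5), np.float64(2.8)] [np.float64(24.9), np.float64(2.7)] [np.float64(33.2), np.float64(1.6)] [np.float64(41.4), np.float64(-0.5)] [np.float64(49.2), np.float64(-3.6)] [np.float64(56.6), np.float64(-7.5)] [np.float64(63.5), np.float64(-12.4)] [np.float64(69.7), np.float64(-18.0)] [np.float64(75.2), np.float64(-24.3)] [np.float64(79.9), np.float64(-31.2)] [np.float64(83.8), np.float64(-38.7)] end -5.865
```

>>> move_arm(motion=[[[8.2,1.3,0],[0,0,0]],[[16.5,1.6,0],[0,0,0]],[[24.9,1.3,0],[0,0,0]],[[33.2,0.2,0],[0,0,0]],[[41.4,-1.7,0],[0,0,0]],[[49.2,-4.8,0],[0,0,0]],[[56.6,-8.7,0],[0,0,0]],[[63.5,-13.6,0],[0,0,0]],[[69.7,-19.0,0],[0,0,0]],[[69.7,-19.0,0],[0,0,0]]])

```text
clock: 28.0
position: [0.5819, -0.065, 0.2124]
tool_rot: [3.141, -0.001, 0.025]
force: [0.1, 1.8, 3.4]
grip_width: 0.0208
```

```bash
python3 ob.py; python3 arc.py -5.505 0.06 12
```

```text
{'qpos': array([ 0.1272,  0.5115, -0.1649,  1.746 ,  0.1037,  0.8917, -1.6278]), 'position': array([ 0.5819, -0.065 ,  0.2124]), 'tool_rot': array([ 3.1414e+00, -8.0000e-04,  2.5100e-02]), 'force': array([0.1359, 1.7744, 3.4288]), 'moment': array([ 0.5905,  0.0587, -0.0363])}
[np.float64(2.9), np.float64(-3.1)] [np.float64(5.5), np.float64(-6.3)] [np.float64(8.0), np.float64(-9.7)] [np.float64(10.3), np.float64(-13.3)] [np.float64(12.3), np.float64(-16.9)] [np.float64(14.1), np.float64(-20.7)] [np.float64(15.7), np.float64(-24.6)] [np.float64(17.1), np.float64(-28.6)] [np.float64(18.2), np.float64(-32.6)] [np.float64(19.0), np.float64(-36.7)] [np.float64(19.7), np.float64(-40.9)] [np.float64(20.0), np.float64(-45.1)] end -6.225
```

>>> move_arm(motion=[[[2.9,-3.1,0],[0,0,0]],[[5.5,-6.3,0],[0,0,0]],[[8,-9.7,0],[0,0,0]],[[10.3,-13.3,0],[0,0,0]],[[12.3,-16.9,0],[0,0,0]],[[14.1,-20.7,0],[0,0,0]],[[14.1,-20.7,0],[0,0,0]]])

```text
clock: 28.88
position: [0.5956, -0.0856, 0.2123]
tool_rot: [3.141, -0.0, 0.025]
force: [1.7, 1.9, 3.6]
grip_width: 0.0207
```

```bash
python3 ob.py; python3 arc.py -5.865 0.06 8
```

```text
{'qpos': array([ 0.1558,  0.5357, -0.1602,  1.7022,  0.1035,  0.9116, -1.5914]), 'position': array([ 0.5956, -0.0856,  0.2123]), 'tool_rot': array([ 3.1413e+00, -4.0000e-04,  2.5200e-02]), 'force': array([1.6662, 1.9367, 3.6155]), 'moment': array([ 0.7111, -0.1995,  0.0258])}
[np.float64(1.6), np.float64(-3.9)] [np.float64(2.9), np.float64(-7.9)] [np.float64(4.1), np.float64(-11.9)] [np.float64(4.9), np.float64(-16.0)] [np.float64(5.5), np.float64(-20.2)] [np.float64(5.9), np.float64(-24.4)] [np.float64(6.0), np.float64(-28.6)] [np.float64(5.9), np.float64(-32.8)] end -6.345000000000001
```

>>> move_arm(motion=[[[1.6,-3.9,0],[0,0,0]],[[2.9,-7.9,0],[0,0,0]],[[4.1,-11.9,0],[0,0,0]],[[4.9,-16,0],[0,0,0]],[[4.9,-16,0],[0,0,0]]])

```text
clock: 29.5
position: [0.6004, -0.1017, 0.2123]
tool_rot: [3.141, -0.0, 0.025]
force: [1.5, 2.3, 4.0]
grip_width: 0.0209
```

```bash
python3 ob.py; python3 arc.py -6.105 0.06 8
```

```text
{'qpos': array([ 0.179 ,  0.5465, -0.1576,  1.6824,  0.103 ,  0.9205, -1.564 ]), 'position': array([ 0.6004, -0.1017,  0.2123]), 'tool_rot': array([ 3.1413e+00, -2.0000e-04,  2.5100e-02]), 'force': array([1.4626, 2.2612, 4.0177]), 'moment': array([ 0.6361, -0.303 , -0.0227])}
[np.float64(0.6), np.float64(-4.2)] [np.float64(1.0), np.float64(-8.3)] [np.float64(1.1), np.float64(-12.5)] [np.float64(1.0), np.float64(-16.7)] [np.float64(0.6), np.float64(-20.9)] [np.float64(-0.0), np.float64(-25.1)] [np.float64(-0.9), np.float64(-29.2)] [np.float64(-2.1), np.float64(-33.2)] end -6.585000000000001
```

>>> move_arm(motion=[[[0.6,-4.2,0],[0,0,0]],[[1,-8.3,0],[0,0,0]],[[1.1,-12.5,0],[0,0,0]],[[1,-16.7,0],[0,0,0]],[[1,-16.7,0],[0,0,0]]])

```text
clock: 30.12
position: [0.6012, -0.1184, 0.2123]
tool_rot: [3.141, 0.0, 0.025]
force: [1.4, 2.1, 4.3]
grip_width: 0.0209
```

```bash
python3 ob.py; python3 arc.py -6.345 0.06 10
python3 - <<'E'
from h import *
from workcell import *
s=grab_frame("side");crop(s,290,120,80,60,9,"s8.png")
E
```

```text
{'qpos': array([ 0.2042,  0.5523, -0.1554,  1.6718,  0.1022,  0.9254, -1.5356]), 'position': array([ 0.6012, -0.1184,  0.2123]), 'tool_rot': array([3.1413, 0.    , 0.0251]), 'force': array([1.3632, 2.1358, 4.3119]), 'moment': array([ 0.5022, -0.4432,  0.016 ])}
[np.float64(-0.4), np.float64(-4.2)] [np.float64(-1.0), np.float64(-8.3)] [np.float64(-1.9), np.float64(-12.4)] [np.float64(-3.0), np.float64(-16.5)] [np.float64(-4.4), np.float64(-20.5)] [np.float64(-6.0), np.float64(-24.3)] [np.float64(-7.8), np.float64(-28.1)] [np.float64(-9.9), np.float64(-31.8)] [np.float64(-12.2), np.float64(-35.3)] [np.float64(-14.6), np.float64(-38.7)] end -6.944999999999999
```

View pics/s8.png

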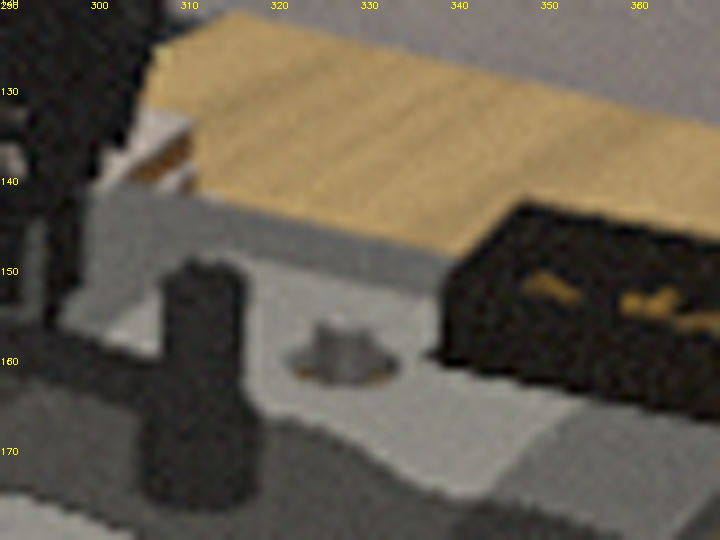

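The cutter shows well up in its opening at (327,158), and the stop isn't felt yet. I'll continue in short arcs.

>>> move_arm(motion=[[[-0.4,-4.2,0],[0,0,0]],[[-1,-8.3,0],[0,0,0]],[[-1.9,-12.4,0],[0,0,0]],[[-1.9,-12.4,0],[0,0,0]]])

```text
clock: 30.68
position: [0.5992, -0.1308, 0.2123]
tool_rot: [3.141, 0.0, 0.025]
force: [2.3, 1.9, 4.1]
grip_width: 0.0211
```

```bash
python3 ob.py
```

```text
{'qpos': array([ 0.2238,  0.5531, -0.1541,  1.6702,  0.1014,  0.9262, -1.5144]), 'position': array([ 0.5992, -0.1308,  0.2123]), 'tool_rot': array([3.1413e+00, 1.0000e-04, 2.5100e-02]), 'force': array([2.3242, 1.8677, 4.0986]), 'moment': array([ 0.4829, -0.3809, -0.0399])}
```

>>> move_arm(motion=[[[-1.1,-4.1,0],[0,0,0]],[[-2.5,-8.1,0],[0,0,0]],[[-4.1,-11.9,0],[0,0,0]],[[-4.1,-11.9,0],[0,0,0]]])

```text
clock: 31.18
position: [0.5964, -0.1399, 0.2127]
tool_rot: [-3.139, -0.002, 0.027]
force: [6.8, 13.7, 4.8]
grip_width: 0.021
```

```bash
python3 ob.py
```

```text
{'qpos': array([ 0.2422,  0.5508, -0.1558,  1.6732,  0.0981,  0.9233, -1.4934]), 'position': array([ 0.5964, -0.1399,  0.2127]), 'tool_rot': array([-3.1388e+00, -2.4000e-03,  2.7400e-02]), 'force': array([ 6.7852, 13.6661,  4.8261]), 'moment': array([ 3.6944, -1.6585,  0.0458])}
```

Hard stop felt: 14 N tangential, TCP lagging. Backing off the load, releasing and lifting.

>>> move_arm(motion=[[[0.8,2.2,0],[0,0,0]],[[0.8,2.2,0],[0,0,0]],[[0.8,2.2,0],[0,0,0]]])

```text
clock: 31.55
position: [0.5969, -0.1384, 0.2126]
tool_rot: [-3.14, -0.002, 0.027]
force: [4.7, 10.2, 5.3]
grip_width: 0.021
```

>>> move_arm(motion=[[[0,0,0],[0,0,0]],[[0,0,0],[0,0,0]],[[0,0,0],[0,0,0]],[[0,0,10],[0,0,0]],[[0,0,35],[0,0,0]],[[0,0,70],[0,0,0]],[[0,0,105],[0,0,0]],[[-40,40,120],[0,0,0]],[[-80,90,120],[0,0,0]],[[-110,140,120],[0,0,0]],[[-130,190,120],[0,0,0]],[[-130,190,120],[0,0,0]]], jaw=46)

```text
clock: 33.05
position: [0.4649, 0.0533, 0.3334]
tool_rot: [-3.141, -0.001, 0.031]
force: [-0.1, -1.0, -0.3]
grip_width: 0.0459
```

```bash
python3 ob.py
python3 - <<'E'
from h import *
from workcell import *
s=grab_frame("side");crop(s,270,120,90,65,8,"s9.png");pickle.dump(s,open("side9.pkl","wb"))
t=grab_frame("top");crop(t,310,105,180,165,4,"t9.png")
E
```

```text
{'qpos': array([-0.0068,  0.1934, -0.2726,  1.8856,  0.0588,  1.0688, -1.8427]), 'position': array([0.4649, 0.0533, 0.3334]), 'tool_rot': array([-3.141e+00, -1.400e-03,  3.090e-02]), 'force': array([-0.0879, -0.9634, -0.3077]), 'moment': array([-0.0788, -0.0666, -0.0783])}
```

View pics/s9.png

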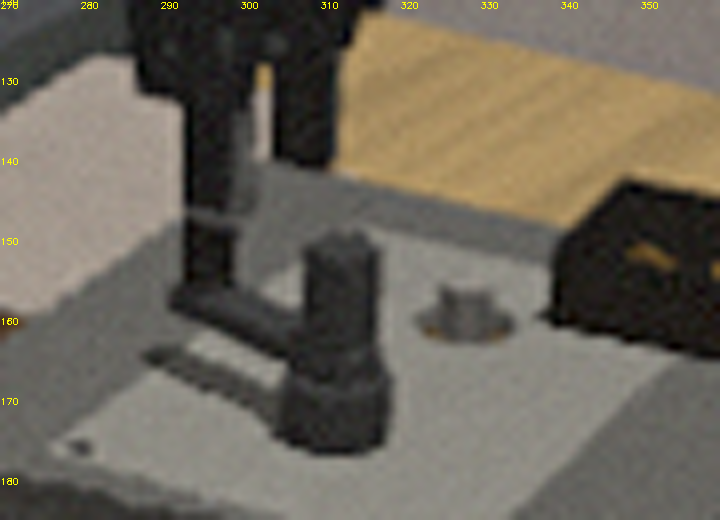

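View pics/t9.png

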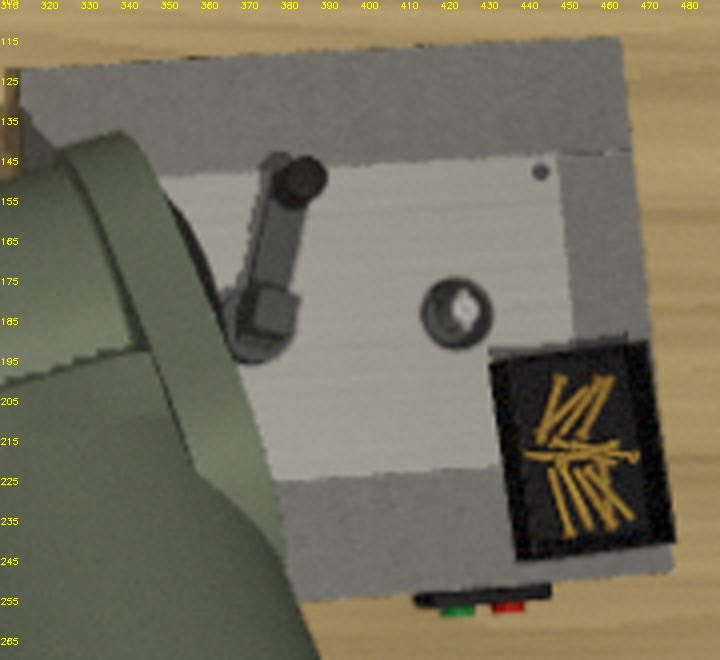

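Run:
```python
from h import *
s=pickle.load(open("side9.pkl","rb"))
a=np.linspace(0,6.28,73)
o=onz(s,(327.5,160.1),.14);print(o)
for r,z in((.02,.14),(.011,.152),(.011,.154),(.011,.156),(.011,.157)):
    q=proj(s,np.stack([o[0]+r*np.cos(a),o[1]+r*np.sin(a),np.full(73,z)],1));print(r,z,q.min(0).round(1),q.max(0).round(1))
crop(s,315,145,28,25,24,"cut.png")
```

```text
[ 0.53810429 -0.22771006  0.14      ]
0.02 0.14 [321.2 157.5] [333.8 162.8]
0.011 0.152 [324.3 155.2] [331.2 158.1]
0.011 0.154 [324.3 154.6] [331.2 157.5]
0.011 0.156 [324.3 154.1] [331.3 157. ]
0.011 0.157 [324.3 153.8] [331.3 156.7]
```

View pics/cut.png

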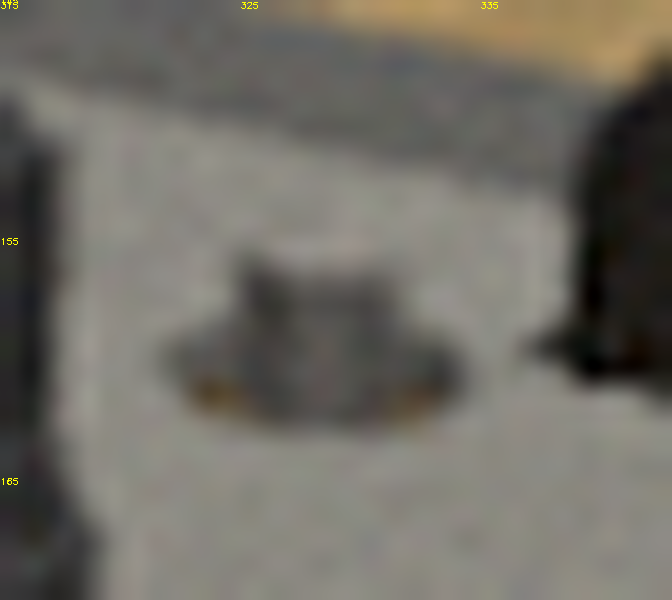

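The top view shows the tray unmoved, and the cutter's lit top face ends at row 156.4 in the side view, which is about 16 mm up. The collar is flat on the plate (bottom at row 176) and the gripper is clear. Handing in.

Run:
```python
from workcell import *
import cv2
f=grab_frame("side");cv2.imwrite("pics/final.png",f["frame"][:,:,::-1])
print(job_done())
```

```text
the job is handed in; nothing more can be done
None
```

View pics/final.png

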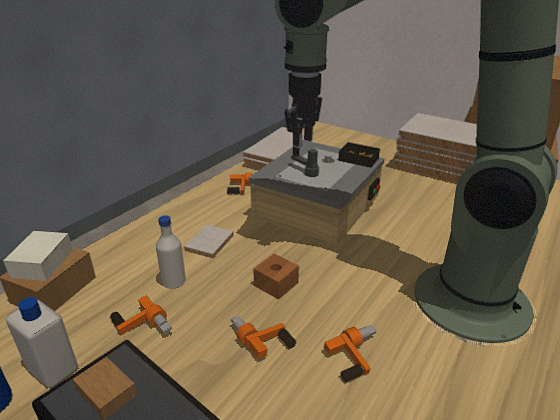

